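Draw out the dryer drawer with its hook

TASK

Take the drawer hook from its rest, pass its bent tip through the finger hole of the sample dryer's drawer, drop it in behind the front plate and draw the drawer out, slowly and gently, past its catch until it comes up against its stop, then give it a firm but gentle pull there to be sure it is fully out. Unhook it, leaving the drawer out, and lay the hook back in its rest. The drawer is hot, so touch it with the hook only; do not yank, keep the vials in it standing, and leave the bottles and the thimble round about alone.

Things in the scene. Friction and masses are not known exactly. Their poses are not given: they have to be found in the camera images.
- dryer: White sheet-metal sample dryer, 170 wide (y), 150 deep (x), 132 high, fixed to the bench; its front looks along its own -x, towards the robot. Origin: centre of its underside, on the bench. The drawer slides out along the dryer's -x. A petri dish lies on its top. Left of it stands a tall beige titrator, whose front comes forward to about x = 0.47 between y = 0.1 and 0.28.
- drawer (a joint): How far the drawer is out, m; 0 is shut (starts 0 to 4 mm out). Slides level along the dryer's -x at about 2 N. Near the end a sprung ball catch must be ridden over (4 to 6 N in all); 6 mm past its peak is a hard stop, set by hand, out of sight, somewhere from 60 to 76 mm out. Come onto it at 15 mm/s or less; on it, 11 to 14 N is a firm pull, and above 20 N, even in a knock, the hook bends.
- finger_hole (a point): Centre of the round finger hole, 24 mm in diameter, at the outer face of the drawer's white front plate (166 wide, 78 high, 6 mm thick), 58 mm above the bench on the drawer's middle line. Axes as the dryer's: -x points out to the robot. Moves with the drawer. Behind the plate the pan is empty for 50 mm; its floor lies 27 mm above the bench.
- hook: Drawer hook, 0.1 kg: teal bar handle 100 long (x), 14 wide (y), 18 high (z), with a 6 mm steel rod along +x on the handle's centre line, its end bent down. Origin: centre of the handle, where to grip it. The bent end's axis lies 102 mm ahead of the origin; it reaches 14 mm below the rod's axis, so rod top to tip end is 17 mm. In its rest the tip points down.
- hook_tip (a point): Lower end of the hook's bent tip, at x = 102, z = -14 mm in the hook's frame. Axes as the hook's.
- hook_rest: White plastic rest fixed to the bench: base 110 x 60 x 6 mm, two uprights 6 mm thick, 38 mm either side of the middle along its x, each with a U notch 18 mm wide, flared at the top, for the handle. Origin: centre of its underside. The hook lies along the rest's x, tip forward, its origin 55 mm above the rest's origin; the uprights' tops stand 67 mm above the bench.
- sample_brown: Brown vial with a black cap, 23 mm in diameter, 54 high, standing in the drawer, hidden while it is shut. Origin: centre of its foot.
- sample_clear: Clear vial with a black cap, 23 mm in diameter, 54 high, standing in the drawer, hidden while it is shut. Origin: centre of its foot.
- dropper_red: Brown dropper bottle with a red collar, 38 mm in diameter, 118 high, left of the dryer; bystander. Origin: centre of its foot.
- dropper_black: Brown dropper bottle with a black collar, 38 mm in diameter, 118 high, left of the dryer; bystander. Origin: centre of its foot.
- thimble: White paper extraction thimble, 33 mm in diameter, 88 high, right of the dryer; bystander. Origin: centre of its foot.
Not all that is in view belongs to the job. There is more than one size of the hook; the job needs the larger.

How it is judged:
By the outcome, as a careful person would: the job done as asked, in the order asked, and still so for the second after the job is handed in, with the robot touching nothing.
It also fails if it takes over 64 s, if anything falls off the work surface, if the arm or the gripper's body presses on something with over 40 N, if the wrist force passes 120 N, or if a joint passes its speed limit or range.

ROBOT

A 7-joint arm with a two-finger parallel gripper is mounted at the origin on a cart in front of the work surface, level with it; the furniture and walls round the work are solid. World frame = base frame: x ahead of the robot, y to its left, z up, the work surface at z = 0. Lengths are in mm, angles in rad, forces in N, time in s.
With the tool pointing down it reaches from about 400 to 875 mm from the base axis. Payload 4.4 kg.
Tool frame: the origin (TCP) lies at the very end of the fingers, on their centre line; the grasp point (between the pads) lies ctrl.grip_point_offset behind it (ctrl.grip_point_offset is the distance from the TCP to the grasp point, in mm); z points along the fingers, y is the line along which they close (so a half turn about z gives the same grasp; the last joint's range is limited). The gripper opens to 85 mm and grips with 20 to 120 N. Pads are 22 mm wide; open, the fingers measure 114 mm over their backs; the gripper's body (76 mm by 85 mm) begins 54 mm behind the grasp point. The pads swing forward as they close: fully open they stand 13 mm farther back than shut.
Start: joints at [-1.185, 0.628, 0.038, 1.517, -0.027, 0.996, -0.02], TCP at [283.76, 584.806, 231.313] pointing down, gripper open.
Joint ranges: [-3.06, 3.06], [-0.37, 2.12], [-1.25, 1.32], [0.18, 2.47], [-1.1, 4.24], [0.23, 1.98], [-2.94, 2.94]. Speed limits (rad/s): [2.57, 2.57, 3.14, 3.14, 3.14, 3.14, 3.14].

INTERFACE

Orientations are given as [roll, pitch, yaw] about the fixed x, y, z axes, in that order (R = Rz(yaw) Ry(pitch) Rx(roll)).
In Python, from cell import read_state, cams, ctrl, models gives the robot as it stands. The module is installed in compiled form; this text tells all that it offers.
- The arm moves only by the shell command python3 -m creep 'ROWS'. ROWS is one flat JSON list of numbers that holds 1 to 12 rows one after another, with no inner brackets; each row has 7 numbers: dx, dy, dz in shares of the most that a row can go, 1 being 50 mm, then a rotation vector rx, ry, rz in parts of the range, where 1.0 means 4 rad, then the finger opening in mm; each row shifts and turns the commanded pose from where the row before left it, along the tool's axes as they then stand; what a row does not reach is not made up. A row lasts 1/10 s, in which the tool goes at most 50 mm and 0.15 rad, less where a joint would pass 70% of its speed; a pose out of reach is approached as far as the arm can. The fingers move at their own pace and stop on an object; the grip force is fixed at half the most. Time passes only in rows, so rows that do not move let the fingers close. It prints the time, the measured TCP pose, the force, the opening and the grip force at its end. A shift or turn number past 1, either way, is cut back to 1. Input that does not fit is refused with a message, and nothing moves.
- read_state(): the state, without advancing time (a new reading comes with each control period).
- cams.get_image(name): name is "scene" or "top"; returns (picture, depth): 420x560x3 uint8, blue, green, red; 420x560 float32, mm along the optical axis (not along the pixel's ray), 0 where there is no reading.
- cams.calibration(name): a dict with "fx", "fy", "cx", "cy" (pixels), "rvec" (rotation vector, rad) and "tvec" (3), from world to camera coordinates, as OpenCV has them. Camera axes: x right, y down, z forward; pixel columns grow to the right and rows downward; lengths in mm; the calibration is good to about 2 mm. A picture is of the moment at which its call begins. calibration takes no time and is no camera call.
- ctrl.finish_job(): hands the job in; it is judged then, once.
Trained networks look in the newest picture that a camera, given by its name, has taken for a name from the list of things; names that differ only in an ending like _2 or _b are one class to them, and where a whole thing is asked for, a point or a joint stands for the part that bears it (a point fixed in the world has none). Each returns a list of dicts, best first, with "confidence" (0 to 1); they miss things now and then, are a little off and sometimes report something else, mostly with a low value. They report only what shows in the picture. A call takes as long as a camera call. They do not tell look-alikes from the thing itself.
- models.search_frame(thing, camera): "extent" ([left, top, right, bottom] in pixels, round what is visible of it).
- models.mark_of(thing, camera): "position" ([column, row] in pixels: a listed point, or the origin of a listed thing).
The state is a dict: "clock": time; "qpos": joint angles; "qd": joint speeds; "tau": joint torques, N m; "eef_pos": TCP position; "tool_rot": TCP orientation; "force": force on the tool from outside, world axes, zero at the start; "torque": the same for the moment, N m; "width": finger opening in mm; "gripper_force": force on a finger pad.
Only numpy, scipy, OpenCV 4.12 (cv2) and the standard library are available. Lean on these libraries where they do the work, as an engineer would, in place of code of your own. Each camera call takes 0.05 s, during which the arm holds its last target. There are 200 camera calls.

## Working session

There is one attempt and no reset: what is moved stays moved. The work goes in short steps, Python scripts to look and compute and a shell command to move; the robot and the scene stay as the last step left them, time stands still between calls to the robot, and variables do not carry over. Pictures are saved under pics/ and viewed, at most 10 in all, crops included, and the job is handed in when it is done.

```bash
mkdir -p pics; cat > h.py <<'E'
import numpy as np, cv2
from cell import read_state, cams, ctrl, models
def cal(n):
    c=cams.calibration(n); K=np.array([[c['fx'],0,c['cx']],[0,c['fy'],c['cy']],[0,0,1.]])
    R=cv2.Rodrigues(np.array(c['rvec'],float))[0]; return K,R,np.array(c['tvec'],float).ravel()
def pt(n,u,v,d):
    K,R,t=cal(n); return R.T@(np.linalg.inv(K)@[u,v,1]*d-t)
def ray(n,u,v):
    K,R,t=cal(n); d=R.T@np.linalg.inv(K)@[u,v,1]; return -R.T@t,d/np.linalg.norm(d)
def atz(n,u,v,z):
    o,d=ray(n,u,v); return o+d*(z-o[2])/d[2]
def proj(n,p):
    K,R,t=cal(n); q=K@(R@np.array(p,float)+t); return q[:2]/q[2]
def tri(a,ua,b,ub):
    o,d=ray(a,*ua);p,e=ray(b,*ub)
    s=np.linalg.lstsq(np.c_[d,-e],p-o,rcond=None)[0]
    A,B=o+d*s[0],p+e*s[1]; return (A+B)/2,np.linalg.norm(A-B)
def cloud(n,dep):
    K,R,t=cal(n); v,u=np.mgrid[:dep.shape[0],:dep.shape[1]]
    P=np.stack([(u-K[0,2])/K[0,0]*dep,(v-K[1,2])/K[1,1]*dep,dep],-1)
    return (P-t)@R
E
python3 - <<'E'
from h import *
np.set_printoptions(precision=1,suppress=True)
for n in('scene','top'):
    im,d=cams.get_image(n); cv2.imwrite(f'pics/{n}0.png',im); np.save(f'{n}0.npy',d); print(n,ray(n,280,210))
    for th in ['dryer','finger_hole','hook','hook_tip','hook_rest','thimble','dropper_red','dropper_black']:
        print(th,[(np.round(r['position']),round(r['confidence'],2)) for r in models.mark_of(th,n)[:4]])
print(read_state(),ctrl.grip_point_offset)
E
```

```text
scene (array([ -85.6, -205.6,  898.3]), array([ 0.6,  0. , -0.8]))
dryer [(array([231., 195.]), 0.59), (array([340., 228.]), 0.18)]
finger_hole [(array([228., 197.]), 0.89)]
hook [(array([293., 270.]), 0.84), (array([376., 270.]), 0.76)]
hook_tip [(array([328., 284.]), 0.73), (array([391., 239.]), 0.58)]
hook_rest [(array([370., 286.]), 0.8)]
thimble [(array([339., 226.]), 0.65)]
dropper_red [(array([167., 225.]), 0.6)]
dropper_black [(array([174., 198.]), 0.84)]
top (array([ 488.6, -190.2,  932.3]), array([ 0.1,  0. , -1. ]))
dryer [(array([237., 146.]), 0.71)]
finger_hole [(array([238., 179.]), 0.68), (array([181., 157.]), 0.44)]
hook [(array([235., 180.]), 0.74), (array([370., 251.]), 0.67)]
hook_tip [(array([325., 245.]), 0.69), (array([388., 210.]), 0.61)]
hook_rest [(array([361., 249.]), 0.61)]
thimble [(array([362., 248.]), 0.69), (array([337., 188.]), 0.55)]
dropper_red [(array([183., 186.]), 0.79)]
dropper_black [(array([180., 157.]), 0.77)]
{'clock': 0.9, 'qpos': array([-1.2,  0.6,  0. ,  1.5, -0. ,  1. , -0. ]), 'qd': array([ 0., -0.,  0.,  0.,  0., -0., -0.]), 'tau': array([  0. , -56.3,   1.2, -19.4,   0. ,   0. ,  -0. ]), 'eef_pos': array([283.8, 584.8, 231.3]), 'tool_rot': array([-3.1, -0. ,  2.7]), 'force': array([-0.2,  1. ,  0. ]), 'torque': array([-0., -0.,  0.]), 'gripper_force': 0.0, 'width': 85.42845444149758} 18.700000000000003
```

View pics/scene0.png

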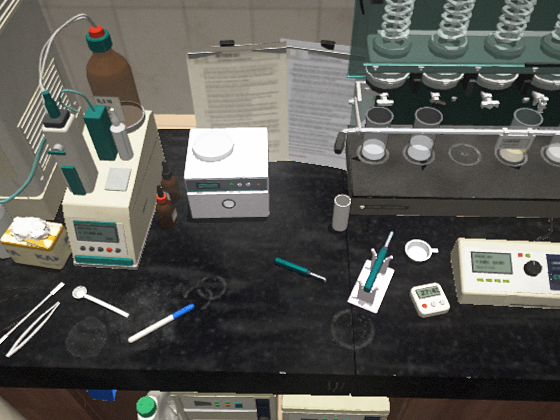

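View pics/top0.png

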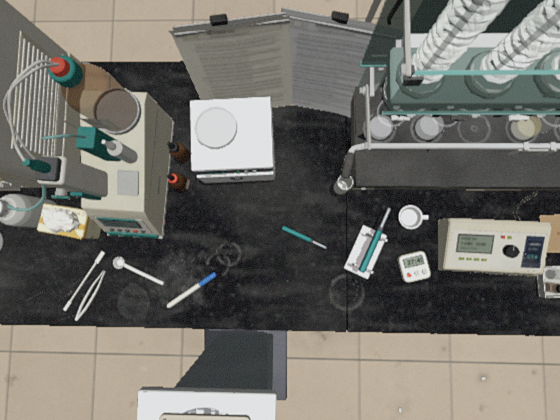

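Candidates for the hook: the teal one in the white rest (scene 376,265; top 373,245) and a smaller teal one lying on the bench (scene 298,269; top 303,237). The one in the rest is the larger, as described. I'll check it in a crop and measure.

```bash
python3 - <<'E'
from h import *
np.set_printoptions(precision=1,suppress=True)
ims={n:cv2.imread(f'pics/{n}0.png') for n in('scene','top')}
a=ims['scene'][220:320,260:410]; b=ims['top'][195:295,270:420]
cv2.imwrite('pics/crop1.png',np.hstack([cv2.resize(a,None,fx=2.6,fy=5.2*.5),cv2.resize(b,None,fx=2.6,fy=2.6)]))
for n in ims:
    d=np.load(f'{n}0.npy'); C=cloud(n,d); im=ims[n]
    hsv=cv2.cvtColor(im,cv2.COLOR_BGR2HSV); ok=d>0
    teal=(hsv[...,0]>80)&(hsv[...,0]<100)&(hsv[...,1]>120)&ok
    nn,L,st,ce=cv2.connectedComponentsWithStats(teal.astype(np.uint8))
    for i in range(1,nn):
        if st[i,4]>40 and 260<ce[i][0]<410 and 180<ce[i][1]<320:
            P=C[L==i]; zm=np.percentile(P[:,2],95); T=P[P[:,2]>np.percentile(P[:,2],50)-6]
            q=T[:,:2]-T[:,:2].mean(0); w,V=np.linalg.eigh(np.cov(q.T)); v=V[:,1]*np.sign(V[0,1]); s=q@v
            print(n,'teal',st[i],ce[i],'mean',T.mean(0),'ang',np.degrees(np.arctan2(v[1],v[0])),'len',np.ptp(s),'mid',T[:,:2].mean(0)+v*(s.max()+s.min())/2,'z',np.percentile(P[:,2],[5,50,95]))
    # dryer region
    near=(C[...,0]>400)&(C[...,0]<900)&ok
    u0,v0,u1,v1=(183,125,275,220) if n=='scene' else (186,90,280,186)
    M=np.zeros_like(ok);M[v0:v1,u0:u1]=1
    P=C[M&near]
    T=P[(P[:,2]>126)&(P[:,2]<138)]
    r=cv2.minAreaRect(T[:,:2].astype(np.float32)); print(n,'dryer top',len(T),np.median(T[:,2]),r)
    F=P[(P[:,2]>25)&(P[:,2]<90)]; 
    A=np.c_[F[:,1],np.ones(len(F))]; k=np.ones(len(F),bool)
    for _ in range(8):
        c=np.linalg.lstsq(A[k],F[k,0],rcond=None)[0]; rr=F[:,0]-A@c; k=abs(rr)<max(3,1.5*np.median(abs(rr)))
    print(n,'front x=a*y+b',c,k.sum(),F[k].min(0),F[k].max(0))
E
```

```text
scene teal [364 249  23  43 313] [374.9 269.3] mean [ 473.7 -364.3   62.7] ang -24.526539194370077 len 99.24750588785861 mid [ 475.4 -365.1] z [56.9 62.7 65.2]
scene teal [275 257  33  18 225] [291.1 265.8] mean [ 510.7 -204.9   12.3] ang 65.31318535643861 len 70.75601371129733 mid [ 511.4 -203.5] z [-0.  12.  16.2]
scene dryer top 3022 131.43038932871292 ((714.8695068359375, -65.12340545654297), (157.61883544921875, 169.01617431640625), 2.618243455886841)
scene front x=a*y+b [ -0.1 632. ] 1488 [ 629.6 -152.4   25. ] [642.8  13.3  90. ]
top teal [282 226  29  16 145] [295.9 233.4] mean [ 513.1 -203.5   13.9] ang 65.7640500001216 len 70.42854311332246 mid [ 513.2 -203.3] z [ 0.4 13.9 16.6]
top teal [360 230  23  42 183] [370.7 249.4] mean [ 478.5 -364.7   63.7] ang -24.08468854474255 len 95.51742963830208 mid [ 477.1 -364. ] z [61.4 63.6 66.1]
top dryer top 4278 132.187293822569 ((716.69921875, -63.87518310546875), (152.21109008789062, 170.17250061035156), 2.8799822330474854)
top front x=a*y+b [ -0.2 723.2] 1137 [ 621.1 -162.    25.1] [836.2  56.1  90. ]
```

View pics/crop1.png

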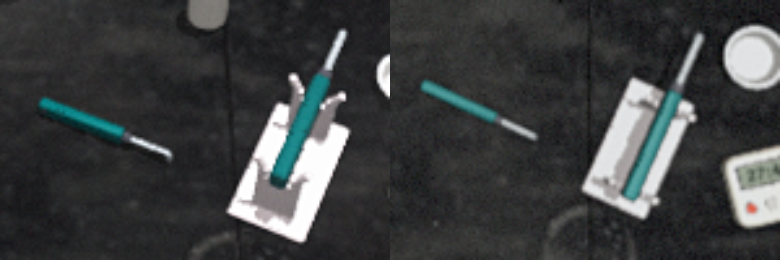

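The crop shows the hook in the rest is the longer one (100 mm handle, against 70 mm for the one on the bench), tip pointing forward. Now I'll measure the hole, rest and neighbours.

```bash
python3 - <<'E'
from h import *
np.set_printoptions(precision=2,suppress=True)
d=np.load('scene0.npy');C=cloud('scene',d);im=cv2.imread('pics/scene0.png')
g=cv2.cvtColor(im,cv2.COLOR_BGR2GRAY)
# front plate points
M=np.zeros(d.shape,bool);M[190:216,192:266]=1
P=C[M&(d>0)];P=P[(P[:,2]>24)&(P[:,2]<92)]
A=np.c_[P[:,1:],np.ones(len(P))];k=np.ones(len(P),bool)
for _ in range(8):
    c=np.linalg.lstsq(A[k],P[k,0],rcond=None)[0];r=P[:,0]-A@c;k=abs(r)<3
print('plate x=ay+bz+c',c,k.sum(),len(P),'yaw',np.degrees(np.arctan(-c[0])), 'y range',P[k].min(0),P[k].max(0))
sub=g[196:212,220:240];print(sub)
for n,p in(('scene',(228.3,203.8)),):
    o,e=ray(n,*p);nv=np.array([1,-c[0],-c[1]]);s=(c[2]-nv@o)/(nv@e);print('hole',o+e*s)
r=tri('scene',models.search_frame and (376,270),'top',(370,251));print('hook tri',r)
for th in('finger_hole','thimble','dropper_red','hook_rest'):
    for n in('scene','top'):
        q=models.search_frame(th,n)[:2];print(th,n,[(np.round(x['extent']),round(x['confidence'],2)) for x in q])
# white rest base
for n in('scene','top'):
    dd=np.load(f'{n}0.npy');CC=cloud(n,dd);ii=cv2.imread(f'pics/{n}0.png')
    m=(ii.min(2)>150)&(dd>0)&(CC[...,2]<12)&(CC[...,2]>0)&(abs(CC[...,0]-476)<90)&(abs(CC[...,1]+364)<65)
    print(n,'rest',m.sum(),cv2.minAreaRect(CC[m][:,:2].astype(np.float32)),np.median(CC[m][:,2]))
    m=(dd>0)&(CC[...,2]>20)&(CC[...,2]<95)&(CC[...,0]>530)&(CC[...,0]<680)&(CC[...,1]<-230)&(CC[...,1]>-390)
    Q=CC[m];T=Q[Q[:,2]>80];print('thimble',len(T),T.mean(0) if len(T) else 0, np.ptp(T,0))
print(read_state()['clock'])
E
```

```text
plate x=ay+bz+c [ -0.05   0.01 631.69] 1472 1679 yaw 2.9855601974108943 y range [ 629.58 -147.53   24.01] [642.52  11.74  91.94]
[[147 148 144 149 145 145 147 146 146 147 148 148 148 151 144 145 146 146
  143 144]
 [143 143 146 146 144 148 145 145 147 148 149 146 142 147 146 145 144 145
  146 142]
 [147 146 144 143 148 145 134 133 132 141 137 141 146 147 146 145 143 144
  144 144]
 [145 146 147 143 129 118  93  80  84  88 100 108 133 141 143 144 145 144
  144 143]
 [144 147 143 112  68  66 110 120 123 115  95  85  90 110 141 145 143 149
  144 144]
 [147 144 117  72 106 152 192 189 188 186 188 175 136  82  96 138 147 144
  140 142]
 [144 133  85 117 191 188 185 184 186 180 183 188 186 159  55 102 145 143
  141 146]
 [149 126  54 105 172 184 183 180 186 184 182 184 190 167  84  92 148 142
  144 141]
 [144 129  72  92 158 178 188 185 183 184 187 188 190 170  94  90 147 146
  146 141]
 [142 133  78  62 124 169 186 194 194 197 202 205 196 143  57 104 148 143
  142 140]
 [145 146 134  79  60 114 172 179 188 193 194 183 155  86 104 144 149 144
  139 139]
 [143 144 148 140 107  69  60  77  9
[... 686 characters left out ...]
ay([332., 179., 354., 193.]), 0.71)]
dropper_red scene [(array([156., 186., 179., 232.]), 0.57)]
dropper_red top [(array([167., 174., 187., 193.]), 0.75)]
hook_rest scene [(array([348., 249., 396., 313.]), 0.88)]
hook_rest top [(array([343., 224., 388., 280.]), 0.84), (array([167., 173., 190., 191.]), 0.42)]
scene rest 840 ((474.60247802734375, -364.0631408691406), (60.08460998535156, 114.72715759277344), 65.77796173095703) 5.205283656033766
thimble 294 [ 618.92 -336.64   86.7 ] [71.24 96.97 14.9 ]
top rest 812 ((492.5983581542969, -373.3182373046875), (63.43670654296875, 155.0184326171875), 66.33882904052734) 6.205175759603529
thimble 111 [ 622.86 -330.37   87.51] [ 64.02 100.11  13.29]
1.3
```

```bash
cat >> h.py <<'E'
def go(target,yaw=None,rot=None):
    from scipy.spatial.transform import Rotation as Ro
    s=read_state(); R=Ro.from_euler('xyz',s['tool_rot']); d=R.inv().apply(np.array(target)-s['eef_pos'])
    o='tool d %s'%np.round(d,1)
    if yaw is not None:
        T=Ro.from_euler('xyz',[np.pi,0,yaw]); o+=' rv %s'%np.round((R.inv()*T).as_rotvec(),4)
    print(o,'rot',np.round(s['tool_rot'],4),'clock',s['clock'])
E
python3 - <<'E'
from h import *
yw=np.radians(155.7)
go([400,100,231],yw);go([476,-364.5,120],yw)
E
```

```text
tool d [-3.163e+02 -3.854e+02  3.000e-01] rv [ 0.     -0.     -0.0277] rot [ 3.1416 -0.      2.6898] clock 1.3
tool d [-587.4 -770.1  111.3] rv [ 0.     -0.     -0.0277] rot [ 3.1416 -0.      2.6898] clock 1.3
```

The manual's scale: shifts go in shares of 50 mm and turns go in shares of 4 rad. Converting my numbers, -33 mm is -0.66, -32 mm is -0.64.

```bash
python3 -m creep '[-0.52, -0.64, 0, 0, 0, 0, 85, -0.52, -0.64, 0, 0, 0, 0, 85, -0.52, -0.64, 0, 0, 0, 0, 85, -0.52, -0.64, 0, 0, 0, 0, 85, -0.52, -0.64, 0, 0, 0, 0, 85, -0.52, -0.64, 0, 0, 0, 0, 85, -0.52, -0.64, 0, 0, 0, 0, 85, -0.52, -0.64, 0, 0, 0, 0, 85, -0.52, -0.64, 0, 0, 0, 0, 85, -0.52, -0.64, 0, 0, 0, 0, 85, -0.56, -0.66, 0, 0, 0, 0, 85, -0.56, -0.66, 0, 0, 0, 0, 85]'; python3 - <<'E'
from h import *
yw=np.radians(155.7)
print(read_state()['qpos']);go([476,-364.5,120],yw)
E
```

```text
clock: 2.5
eef_pos: [399.9, 98.1, 231.7]
tool_rot: [3.141, 0.001, 2.69]
force: [1.5, 0.2, 0.5]
width: 84.8
gripper_force: 0.0
[-0.38586565  0.29403122  0.09869897  2.14105444 -0.04416407  0.70721818
  0.86161045]
tool d [-270.1 -383.2  111.5] rv [ 0.0008  0.0008 -0.0272] rot [3.1407e+00 7.0000e-04 2.6902e+00] clock 2.5
```

To row units: -35 mm is -0.7, -34 mm is -0.68, -0.027 rad / 4 = -0.0068.

```bash
python3 -m creep '[-0.48, -0.68, 0.18, 0, 0, -0.0068, 50, -0.48, -0.7, 0.18, 0, 0, 0, 50, -0.48, -0.7, 0.18, 0, 0, 0, 50, -0.48, -0.7, 0.18, 0, 0, 0, 50, -0.48, -0.7, 0.18, 0, 0, 0, 50, -0.48, -0.7, 0.18, 0, 0, 0, 50, -0.48, -0.7, 0.18, 0, 0, 0, 50, -0.48, -0.7, 0.18, 0, 0, 0, 50, -0.48, -0.7, 0.18, 0, 0, 0, 50, -0.48, -0.7, 0.18, 0, 0, 0, 50, -0.4, -0.4, 0.18, 0, 0, 0, 50, 0, 0, 0, 0, 0, 0, 50]'; python3 - <<'E'
from h import *
yw=np.radians(155.7)
print(read_state()['qpos']);go([476,-364.5,36.3],yw)
E
```

```text
clock: 3.7
eef_pos: [482.9, -349.1, 131.2]
tool_rot: [-3.139, 0.001, 2.711]
force: [-0.6, 0.2, 0.5]
width: 49.7
gripper_force: 0.0
[ 0.52234732  0.67514267  0.08749507  1.77075293 -0.08133086  0.69739114
  1.79363526]
tool d [ -0.  -16.6  94.9] rv [-0.0027  0.0014 -0.0061] rot [-3.1389e+00  1.4000e-03  2.7114e+00] clock 3.7
```

To row units: 25 mm is 0.5, 20 mm is 0.4, -0.006 rad / 4 = -0.0015.

```bash
python3 -m creep '[0, -0.332, 0.4, -0.0007, 0.0004, -0.0015, 50, 0, 0, 0.5, 0, 0, 0, 50, 0, 0, 0.2, 0, 0, 0, 50, 0, 0, 0, 0, 0, 0, 50, 0, 0, 0, 0, 0, 0, 50]'; python3 - <<'E'
from h import *
yw=np.radians(155.7)
go([476,-364.5,36.3],yw)
im,d=cams.get_image('scene');im2,_=cams.get_image('top')
cv2.imwrite('pics/g1.png',np.hstack([cv2.resize(im[180:330,300:440],None,fx=2.7,fy=2.7),cv2.resize(im2[165:315,300:440],None,fx=2.7,fy=2.7)]))
E
```

```text
clock: 4.2
eef_pos: [477.1, -358.4, 77.9]
tool_rot: [3.139, -0.001, 2.724]
force: [0.4, 0.0, -0.0]
width: 50.0
gripper_force: 0.0
tool d [-1.5 -6.2 41.6] rv [ 0.003  -0.0008  0.0065] rot [ 3.1386e+00 -8.0000e-04  2.7239e+00] clock 4.2
```

View pics/g1.png

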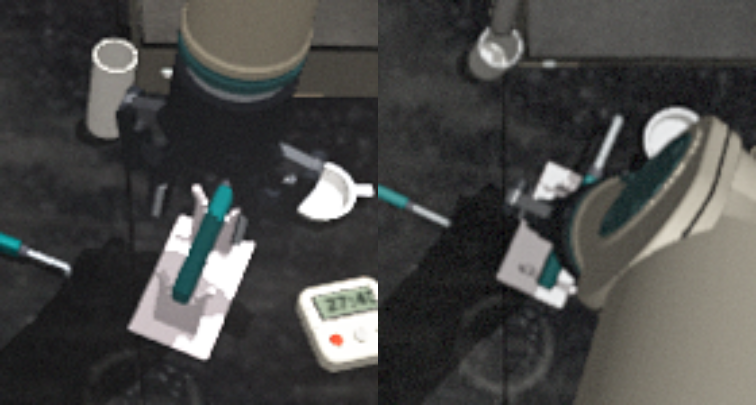

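The scene view (left half) shows the fingers straddling the teal handle (about 200,240 in the crop), clear of the uprights, and about 6 mm off along the closing line. I'll correct that and go down.

To row units: 15 mm is 0.3, 11.6 mm is 0.232, 0.0065 rad / 4 = 0.0016.

```bash
python3 -m creep '[-0.03, -0.124, 0, 0.0008, -0.0003, 0.0016, 50, 0, 0, 0.3, 0, 0, 0, 50, 0, 0, 0.3, 0, 0, 0, 50, 0, 0, 0.232, 0, 0, 0, 50, 0, 0, 0, 0, 0, 0, 50, 0, 0, 0, 0, 0, 0, 50]'; python3 - <<'E'
from h import *
go([476,-364.5,36.3],np.radians(155.7))
E
```

```text
clock: 4.9
eef_pos: [474.8, -364.9, 34.8]
tool_rot: [3.142, -0.002, 2.716]
force: [-0.1, -0.8, -0.0]
width: 49.6
gripper_force: 0.0
tool d [-0.9  0.9 -1.5] rv [ 0.0001 -0.0019 -0.0011] rot [ 3.1415e+00 -1.9000e-03  2.7163e+00] clock 4.9
```

To row units: -1.3 mm is -0.026, 0.6 mm is 0.012.

```bash
python3 -m creep '[0, 0.012, -0.026, 0, 0, 0, 25, 0, 0, 0, 0, 0, 0, 10, 0, 0, 0, 0, 0, 0, 5, 0, 0, 0, 0, 0, 0, 5, 0, 0, 0, 0, 0, 0, 5, 0, 0, 0, 0, 0, 0, 5, 0, 0, 0, 0, 0, 0, 5, 0, 0, 0, 0, 0, 0, 5]'
```

```text
clock: 5.7
eef_pos: [476.0, -364.9, 37.7]
tool_rot: [-3.141, 0.001, 2.716]
force: [-0.4, 0.7, 5.6]
width: 12.9
gripper_force: 59.9
```

To row units: -20 mm is -0.4, -15 mm is -0.3.

```bash
python3 -m creep '[0, 0, -0.08, 0, 0, 0, 5, 0, 0, -0.16, 0, 0, 0, 5, 0, 0, -0.3, 0, 0, 0, 5, 0, 0, -0.4, 0, 0, 0, 5, 0, 0, -0.4, 0, 0, 0, 5, 0, 0, -0.4, 0, 0, 0, 5, 0, 0, -0.3, 0, 0, 0, 5, 0, 0, 0, 0, 0, 0, 5, 0, 0, 0, 0, 0, 0, 5]'; python3 - <<'E'
from h import *
go([0,0,0]);s=read_state();print(s['force'],s['torque'],s['width'],s['eef_pos'])
# approach pose: tip 20mm in front of hole along dryer -x
th=0.0515;u=np.array([np.cos(th),np.sin(th)])
hole=np.array([635.6,-68.7])
o=hole-u*(102+3+25); go([*o,63.5-18.7+50],np.pi+th)
E
```

```text
clock: 6.6
eef_pos: [475.5, -364.7, 139.5]
tool_rot: [-3.141, 0.0, 2.716]
force: [-0.5, 0.5, -1.8]
width: 13.0
gripper_force: 59.2
tool d [583.7 136.1 139.3] rot [-3.1412e+00  3.0000e-04  2.7163e+00] clock 6.6
[-0.45797918  0.46868434 -1.79446808] [-0.03028748 -0.02150045  0.00683391] 12.951763411406912 [ 475.50366918 -364.70871972  139.48988263]
tool d [ 91.8 276.   44.6] rv [-5.000e-04  2.000e-04 -4.768e-01] rot [-3.1412e+00  3.0000e-04  2.7163e+00] clock 6.6
```

To row units: 35 mm is 0.7, 34 mm is 0.68, -0.12 rad / 4 = -0.03.

```bash
python3 -m creep '[0.22, 0.68, 0, 0, 0, 0, 5, 0.22, 0.68, 0, 0, 0, 0, 5, 0.22, 0.68, 0, 0, 0, 0, 5, 0.24, 0.68, 0, 0, 0, 0, 5, 0.24, 0.7, 0, 0, 0, 0, 5, 0.24, 0.7, 0, 0, 0, 0, 5, 0.22, 0.7, 0, 0, 0, 0, 5, 0.22, 0.7, 0, 0, 0, 0, 5, 0, 0, 0, 0, 0, -0.03, 5, 0, 0, 0, 0, 0, -0.03, 5, 0, 0, 0, 0, 0, -0.03, 5, 0, 0, 0, 0, 0, -0.029, 5]';python3 -m creep '[0, 0, 0, 0, 0, 0, 5, 0, 0, 0, 0, 0, 0, 5]'; python3 - <<'E'
from h import *
np.set_printoptions(precision=2,suppress=True)
th=0.0515;u=np.array([np.cos(th),np.sin(th)]);hole=np.array([635.6,-68.7])
o=hole-u*130; go([*o,94.8],np.pi+th)
a,d=cams.get_image('scene');b,e=cams.get_image('top')
for n,im,dd in(('scene',a,d),('top',b,e)):
    C=cloud(n,dd)
    print(n,[(x['position'],x['confidence']) for x in models.mark_of('hook_tip',n)[:2]])
    m=(dd>0)&(C[...,0]>568)&(C[...,0]<620)&(abs(C[...,1]+72)<25)&(C[...,2]>110)&(C[...,2]<185)
    P=C[m];print(m.sum(),P.mean(0),P.min(0),P.max(0)) if len(P) else 0
    if len(P)>5: print(np.polyfit(P[:,0],P[:,1],1),np.polyfit(P[:,0],P[:,2],1))
s=read_state();p=s['eef_pos'];print(p,[proj(n,[p[0]+102*u[0],p[1]+102*u[1],p[2]+4.7]) for n in('scene','top')])
cv2.imwrite('pics/g2.png',np.hstack([cv2.resize(a[120:270,140:280],None,fx=2.7,fy=2.7),cv2.resize(b[80:230,170:310],None,fx=2.7,fy=2.7)]))
E
```

```text
clock: 7.8
eef_pos: [505.7, -75.4, 138.0]
tool_rot: [3.141, -0.003, -3.086]
force: [-0.3, -1.2, -0.3]
width: 13.1
gripper_force: 59.1
clock: 8.0
eef_pos: [505.9, -75.8, 138.3]
tool_rot: [3.141, -0.002, -3.094]
force: [0.2, -0.1, -1.1]
width: 13.0
gripper_force: 59.1
tool d [ 0.1  0.4 43.5] rv [ 0. -0. -0.] rot [ 3.14 -0.   -3.09] clock 8.0
scene [([325.8, 283.9], 0.82)]
top [([232.9, 185.2], 0.6), ([322.4, 244.1], 0.47)]
43 [596.24 -72.34 157.39] [575.45 -74.52 143.32] [610.55 -69.6  160.85]
[   0.07 -111.73] [ -0.16 251.18]
[506.36 -75.74 138.77] [array([224.18, 185.45]), array([231.52, 183.79])]
```

View pics/g2.png

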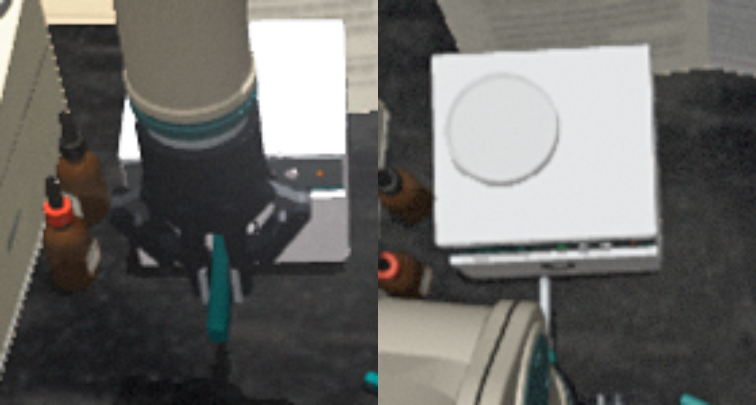

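The scene view shows the hook gripped level in front of the dryer. The top view shows the rod end (crop 545,285) just right of the hole (560,266), which is expected since it is still 90 mm higher. Next I'll lower it and compare both in the same camera.

To row units: 20 mm is 0.4, 15 mm is 0.3.

```bash
python3 -m creep '[0, 0, 0.3, 0, 0, 0, 5, 0, 0, 0.4, 0, 0, 0, 5, 0, 0, 0.4, 0, 0, 0, 5, 0, 0, 0.4, 0, 0, 0, 5, 0, 0, 0.26, 0, 0, 0, 5, 0, 0, 0.11, 0, 0, 0, 5, 0, 0, 0, 0, 0, 0, 5, 0, 0, 0, 0, 0, 0, 5]'; python3 - <<'E'
from h import *
np.set_printoptions(precision=2,suppress=True)
th=0.0515;u=np.array([np.cos(th),np.sin(th)]);hole=np.array([635.6,-68.7])
s=read_state();p=s['eef_pos'];print(p,s['tool_rot'])
go([*(hole-u*130),44.8],np.pi+th)
n='top';im,dd=cams.get_image(n);C=cloud(n,dd)
m=(dd>0)&(C[...,0]>565)&(C[...,0]<620)&(abs(C[...,1]+72)<15)&(C[...,2]>55)&(C[...,2]<85)
P=C[m];print(m.sum(),P.mean(0),P.min(0),P.max(0),np.polyfit(P[:,0],P[:,1],1),np.polyfit(P[:,0],P[:,2],1))
print('hole px',proj(n,[*hole,58]),proj(n,[635.6,-68.7,70]),'rod',proj(n,[*(p[:2]+105*u),63]))
g=cv2.cvtColor(im,cv2.COLOR_BGR2GRAY)
print(g[174:200,224:250])
cv2.imwrite('pics/g3.png',cv2.resize(im[150:220,195:285],None,fx=8,fy=8,interpolation=cv2.INTER_NEAREST))
E
```

```text
clock: 9.0
eef_pos: [506.9, -75.8, 45.9]
tool_rot: [-3.141, 0.0, -3.091]
force: [-0.2, -0.8, -1.1]
width: 12.9
gripper_force: 59.1
[506.92 -75.84  45.94] [-3.14  0.   -3.09]
tool d [1.1 0.5 1.1] rv [-0.  0. -0.] rot [-3.14  0.   -3.09] clock 9.0
35 [597.97 -71.49  65.85] [586.02 -74.02  62.44] [610.91 -68.64  69.8 ] [  0.01 -77.59] [-0.03 83.22]
hole px [236.61 177.47] [235.88 176.57] rod [236.86 187.66]
[[174 177 209 223 224 222 222 221 221 223 235 241 226 222 221 220 237 239
  239 240 224 217 206 202 222 226]
 [206 203 222 225 225 217 214 214 213 215 214 209 205 204 204 205 198 199
  199 200 198 197 179 172 175 174]
 [181 171 179 177 174 161 152 155 153 156 151 132 125 126 125 125 112 111
  110 115 110 109 108 103 108 103]
 [108 104 103 106 106 101  87  85  76  77  87  87  88  95  94  86  69  70
   69  99  94  97  95  98  95  95]
 [ 99  98  99  99 103  98  75  44  39  51  65  89  97  94  89  80  48  43
   49  94 101 102 101 105 103 100]
 [103 104 100 106 103 109  95  88  68  71  66  68  76  79  77  72  81  81
   83 101 106 107 103 105 103 104]
 [107 104 105 107 102 105 104 109  98 
[... 1442 characters left out ...]
04  62  61
   63  63  59  53  55  58  54  52]
 [ 50  54  55  54  55  51  59  59  56  47  49  51 146 224 198 113  59  59
   65  69  63  52  58  63  55  59]
 [ 54  54  51  46  56  52  60  56  47  52  54  56 147 220 197 115  57  58
   59  59  61  52  58  58  54  58]
 [ 55  49  50  57  48  62  58  53  58  55  42  55 145 222 194 111  56  53
   57  55  60  58  56  58  54  50]
 [ 53  57  47  48  53  41  50  49  46  55  51  61 139 220 197 113  52  48
   55  56  57  60  50  51  57  59]
 [ 55  51  50  45  49  43  38  54  49  49  48  54 143 220 199 115  55  53
   52  54  61  60  56  48  61  49]
 [ 49  43  44  45  58  52  68  63  60  42  47  56 127 219 194 113  53  47
   43  49  59  51  53  60  50  58]]
```

View pics/g3.png

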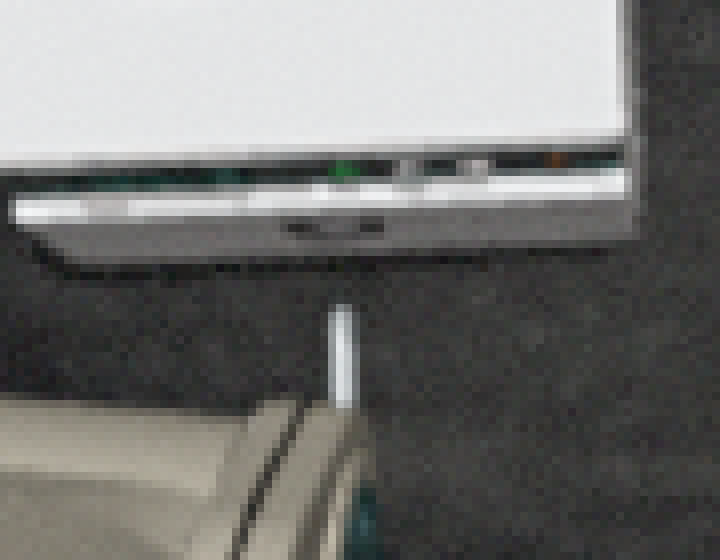

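The hole spans about columns 230–242 at row 178 (crop 325,226) and the rod is at column 237 (crop 343,310), so they line up within 1 mm. Going in.

To row units: -6 mm is -0.12, -5 mm is -0.1.

```bash
python3 -m creep '[-0.1, 0.006, 0, 0, 0, 0, 5, -0.12, 0, 0, 0, 0, 0, 5, -0.12, 0, 0, 0, 0, 0, 5, -0.08, 0, 0, 0, 0, 0, 5, 0, 0, 0, 0, 0, 0, 5]'; python3 -m creep '[-0.04, 0, 0, 0, 0, 0, 5, -0.06, 0, 0, 0, 0, 0, 5, -0.06, 0, 0, 0, 0, 0, 5]';python3 -m creep '[0, 0, 0, 0, 0, 0, 5, 0, 0, 0, 0, 0, 0, 5]'
```

```text
clock: 9.55
eef_pos: [528.5, -74.3, 45.5]
tool_rot: [-3.141, 0.001, -3.091]
force: [-0.2, 0.2, -0.9]
width: 13.1
gripper_force: 59.1
clock: 9.85
eef_pos: [535.5, -74.0, 45.4]
tool_rot: [-3.142, -0.001, -3.091]
force: [0.6, 0.2, -0.7]
width: 12.7
gripper_force: 59.1
clock: 10.05
eef_pos: [535.3, -74.0, 45.4]
tool_rot: [-3.142, -0.001, -3.091]
force: [0.2, -0.7, -0.9]
width: 13.1
gripper_force: 59.1
```

To row units: -4 mm is -0.08, -2 mm is -0.04.

```bash
python3 -m creep '[-0.08, 0, 0, 0, 0, 0, 5, -0.08, 0, 0, 0, 0, 0, 5, -0.08, 0, 0, 0, 0, 0, 5, -0.04, 0, 0, 0, 0, 0, 5, 0, 0, 0, 0, 0, 0, 5]'; python3 -m creep '[0, 0, 0.06, 0, 0, 0, 5, 0, 0, 0.06, 0, 0, 0, 5, 0, 0, 0.06, 0, 0, 0, 5, 0, 0, 0.04, 0, 0, 0, 5, 0, 0, 0, 0, 0, 0, 5, 0, 0, 0, 0, 0, 0, 5]'
```

```text
clock: 10.55
eef_pos: [549.8, -73.2, 45.4]
tool_rot: [-3.142, -0.0, -3.091]
force: [-0.3, 0.8, -1.9]
width: 12.8
gripper_force: 59.1
clock: 11.15
eef_pos: [549.3, -73.3, 34.3]
tool_rot: [-3.142, -0.001, -3.091]
force: [0.2, -0.5, -1.3]
width: 13.2
gripper_force: 59.1
```

To row units: 1 mm is 0.02.

```bash
python3 -m creep '[0.02, 0, 0.02, 0, 0, 0, 5, 0.02, 0, 0, 0, 0, 0, 5, 0.02, 0, 0, 0, 0, 0, 5, 0.02, 0, 0, 0, 0, 0, 5, 0.02, 0, 0, 0, 0, 0, 5, 0.02, 0, 0, 0, 0, 0, 5]'; python3 -m creep '[0.02, 0, 0, 0, 0, 0, 5, 0.02, 0, 0, 0, 0, 0, 5, 0.02, 0, 0, 0, 0, 0, 5, 0.02, 0, 0, 0, 0, 0, 5, 0.02, 0, 0, 0, 0, 0, 5, 0.02, 0, 0, 0, 0, 0, 5]'; python3 -m creep '[0.02, 0, 0, 0, 0, 0, 5, 0.026, 0, 0, 0, 0, 0, 5, 0.03, 0, 0, 0, 0, 0, 5, 0.03, 0, 0, 0, 0, 0, 5, 0.03, 0, 0, 0, 0, 0, 5, 0.03, 0, 0, 0, 0, 0, 5]'
```

```text
clock: 11.75
eef_pos: [543.3, -73.6, 33.5]
tool_rot: [-3.142, -0.0, -3.091]
force: [0.2, -0.9, -1.0]
width: 13.1
gripper_force: 59.1
clock: 12.35
eef_pos: [537.6, -73.9, 33.5]
tool_rot: [-3.142, -0.0, -3.091]
force: [2.3, -0.8, -1.6]
width: 12.8
gripper_force: 59.0
clock: 12.95
eef_pos: [529.0, -74.3, 33.4]
tool_rot: [-3.142, -0.0, -3.091]
force: [2.3, 0.0, -0.6]
width: 12.7
gripper_force: 59.0
```

To row units: 1.5 mm is 0.03.

```bash
python3 -m creep '[0.03, 0, 0, 0, 0, 0, 5, 0.03, 0, 0, 0, 0, 0, 5, 0.03, 0, 0, 0, 0, 0, 5, 0.03, 0, 0, 0, 0, 0, 5, 0.03, 0, 0, 0, 0, 0, 5, 0.03, 0, 0, 0, 0, 0, 5, 0.03, 0, 0, 0, 0, 0, 5, 0.03, 0, 0, 0, 0, 0, 5, 0.03, 0, 0, 0, 0, 0, 5, 0.03, 0, 0, 0, 0, 0, 5, 0.03, 0, 0, 0, 0, 0, 5, 0.03, 0, 0, 0, 0, 0, 5]'; python3 -m creep '[0.03, 0, 0, 0, 0, 0, 5, 0.03, 0, 0, 0, 0, 0, 5, 0.03, 0, 0, 0, 0, 0, 5, 0.03, 0, 0, 0, 0, 0, 5, 0.03, 0, 0, 0, 0, 0, 5, 0.03, 0, 0, 0, 0, 0, 5, 0.03, 0, 0, 0, 0, 0, 5, 0.024, 0, 0, 0, 0, 0, 5, 0.02, 0, 0, 0, 0, 0, 5, 0.02, 0, 0, 0, 0, 0, 5]'
```

```text
clock: 14.15
eef_pos: [511.0, -75.3, 33.4]
tool_rot: [-3.142, -0.001, -3.091]
force: [1.4, 0.3, -1.2]
width: 13.5
gripper_force: 59.0
clock: 15.15
eef_pos: [497.3, -75.9, 33.4]
tool_rot: [-3.142, -0.001, -3.091]
force: [2.2, 0.5, -0.6]
width: 13.0
gripper_force: 59.0
```

To row units: 1 mm is 0.02.

```bash
python3 -m creep '[0.02, 0, 0, 0, 0, 0, 5, 0.02, 0, 0, 0, 0, 0, 5, 0.02, 0, 0, 0, 0, 0, 5, 0.02, 0, 0, 0, 0, 0, 5]'; python3 -m creep '[0.02, 0, 0, 0, 0, 0, 5, 0.02, 0, 0, 0, 0, 0, 5]';  python3 -m creep '[0.016, 0, 0, 0, 0, 0, 5, 0.016, 0, 0, 0, 0, 0, 5]'
```

```text
clock: 15.55
eef_pos: [493.4, -76.1, 33.4]
tool_rot: [-3.142, -0.001, -3.091]
force: [1.2, -0.2, -1.1]
width: 13.0
gripper_force: 59.0
clock: 15.75
eef_pos: [491.4, -76.3, 33.4]
tool_rot: [-3.141, -0.0, -3.091]
force: [1.2, -0.4, -0.7]
width: 12.8
gripper_force: 59.0
clock: 15.95
eef_pos: [489.8, -76.3, 33.4]
tool_rot: [-3.142, -0.0, -3.091]
force: [2.7, 0.5, -1.6]
width: 12.6
gripper_force: 59.0
```

To row units: 0.8 mm is 0.016.

```bash
python3 -m creep '[0.016, 0, 0, 0, 0, 0, 5, 0.016, 0, 0, 0, 0, 0, 5]'|grep -E "eef|force: \["; python3 -m creep '[0.016, 0, 0, 0, 0, 0, 5, 0.016, 0, 0, 0, 0, 0, 5]'|grep -E "eef|force: \["; python3 -m creep '[0.016, 0, 0, 0, 0, 0, 5]'|grep -E "eef|force: \["
```

```text
eef_pos: [488.2, -76.4, 33.4]
force: [3.3, 1.1, -1.2]
eef_pos: [486.6, -76.5, 33.4]
force: [2.0, 0.2, -1.8]
eef_pos: [485.7, -76.5, 33.4]
force: [2.4, 0.8, -0.5]
```

To row units: 0.8 mm is 0.016.

```bash
python3 -m creep '[0.016, 0, 0, 0, 0, 0, 5]'|grep -E "eef|force: \["; python3 -m creep '[0.016, 0, 0, 0, 0, 0, 5]'|grep -E "eef|force: \["
```

```text
eef_pos: [485.0, -76.6, 33.4]
force: [3.0, 0.6, -0.9]
eef_pos: [484.5, -76.6, 33.5]
force: [4.1, 0.4, -0.9]
```

To row units: 0.6 mm is 0.012.

```bash
for i in 1; do python3 -m creep '[0.012, 0, 0, 0, 0, 0, 5]'|grep -E "eef|force: \["; done; python3 -m creep '[0.012, 0, 0, 0, 0, 0, 5]'|grep -E "eef|force: \["; python3 -m creep '[0.012, 0, 0, 0, 0, 0, 5]'|grep -E "eef|force: \["
```

```text
eef_pos: [484.4, -76.6, 33.5]
force: [4.3, -0.2, -2.1]
eef_pos: [484.2, -76.6, 33.6]
force: [5.3, -0.4, -1.8]
eef_pos: [484.1, -76.6, 33.6]
force: [6.8, 0.3, -4.8]
```

```bash
python3 - <<'E'
from h import *
a,d=cams.get_image('scene');b,e=cams.get_image('top')
cv2.imwrite('pics/g4.png',np.hstack([cv2.resize(a[110:270,130:280],None,fx=2.6,fy=2.6),cv2.resize(b[80:240,160:310],None,fx=2.6,fy=2.6)]))
C=cloud('top',e)
for y0 in(-140,-120,-100,-40,-20,0):
    m=(e>0)&(abs(C[...,1]-y0)<8)&(C[...,2]>80)&(C[...,2]<104)&(C[...,0]>540)&(C[...,0]<640)
    print(y0,m.sum(),np.round(np.percentile(C[m][:,0],[2,50,98]),1) if m.sum() else'',np.median(C[m][:,2]) if m.sum() else '')
s=read_state();print(s['force'],s['torque'],s['eef_pos'],s['clock'])
E
```

```text
-140 21 [581.5 583.7 586.1] 90.18743743019739
-120 27 [579.9 583.4 585.9] 89.36334211038186
-100 24 [578.9 581.3 583.7] 90.3593158333722
-40 23 [576.3 578.8 613.6] 90.55818262071602
-20 35 [574.8 578.5 639.2] 90.51534337347859
0 28 [574.  576.4 637.9] 89.89271745587334
[ 5.1487379  -0.06028486 -4.13974143] [ 0.09384157 -0.98633902 -0.00362004] [483.99227368 -76.63084403  33.6021191 ] 17.05
```

View pics/g4.png

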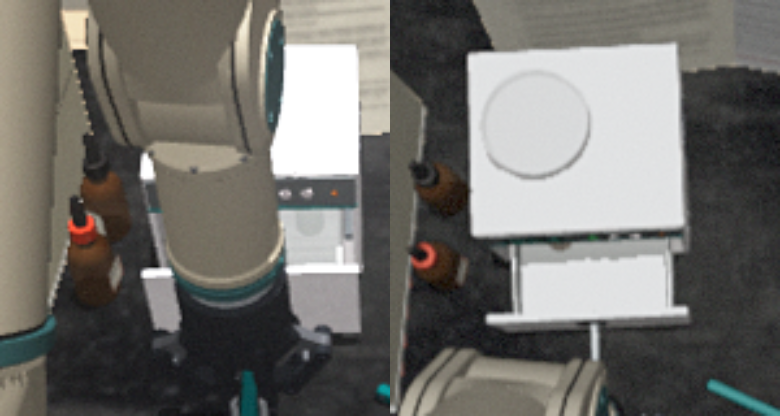

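The top view shows the drawer square and about 58 mm further out than before (plate edge at crop row 320), with the rod in the hole and the bottles untouched. I'll go on in fine steps to tell the catch from the stop.

To row units: 0.4 mm is 0.008.

```bash
python3 -m creep '[0.008, 0, 0, 0, 0, 0, 5]'|grep -E "eef|force: \["; python3 -m creep '[0.008, 0, 0, 0, 0, 0, 5]'|grep -E "eef|force: \["; python3 -m creep '[0.008, 0, 0, 0, 0, 0, 5]'|grep -E "eef|force: \["
```

```text
eef_pos: [483.9, -76.7, 33.6]
force: [6.4, 0.8, -2.8]
eef_pos: [483.9, -76.7, 33.7]
force: [7.5, 0.7, -4.2]
eef_pos: [483.8, -76.7, 33.7]
force: [6.8, 0.5, -4.5]
```

To row units: 0.5 mm is 0.01.

```bash
python3 -m creep '[0.01, 0, 0, 0, 0, 0, 5]'|grep -E "eef|force: \["; python3 -m creep '[0.01, 0, 0, 0, 0, 0, 5]'|grep -E "eef|force: \["; python3 -m creep '[0.006, 0, 0, 0, 0, 0, 5, 0, 0, 0, 0, 0, 0, 5]'|grep -E "eef|force: \["
```

```text
eef_pos: [483.8, -76.7, 33.7]
force: [8.5, 1.1, -3.9]
eef_pos: [483.7, -76.7, 33.7]
force: [9.9, 0.4, -4.7]
eef_pos: [482.4, -76.7, 33.7]
force: [5.6, 0.5, -3.2]
```

To row units: 0.3 mm is 0.006.

```bash
cat > pl.py <<'E'
from h import *
def plate():
    b,e=cams.get_image('top');C=cloud('top',e);o=[]
    for y0 in(-140,-120,-100,-40,-20,0):
        m=(e>0)&(abs(C[...,1]-y0)<8)&(C[...,2]>80)&(C[...,2]<104)&(C[...,0]>520)&(C[...,0]<600)
        o.append(np.median(C[m][:,0]-.0515*-(C[m][:,1]+70)))
    s=read_state();print('plate',np.round(np.mean(o),2),np.round(o,1),'tcp',np.round(s['eef_pos'],2),'F',np.round(s['force'],1),s['clock'])
    return b
E
python3 -c "from pl import *;plate()"; python3 -m creep '[0.006, 0, 0, 0, 0, 0, 5]'|grep -E "eef|force: \["; python3 -m creep '[0.008, 0, 0, 0, 0, 0, 5]'|grep -E "eef|force: \["; python3 -m creep '[0.008, 0, 0, 0, 0, 0, 5]'|grep -E "eef|force: \[";python3 -c "from pl import *;plate()"
```

```text
plate 578.25 [578.  578.9 577.8 578.  578.8 578. ] tcp [482.1  -76.73  33.62] F [ 5.2  0.8 -3.2] 17.8
eef_pos: [481.4, -76.8, 33.6]
force: [5.4, 0.2, -2.6]
eef_pos: [480.6, -76.8, 33.5]
force: [4.4, -0.0, -2.7]
eef_pos: [479.8, -76.8, 33.5]
force: [4.5, 0.5, -1.7]
plate 575.89 [575.8 576.5 575.4 575.9 576.3 575.4] tcp [479.34 -76.86  33.51] F [ 2.8 -0.2 -1.9] 18.15
```

To row units: 0.4 mm is 0.008.

```bash
python3 -m creep '[0.008, 0, 0, 0, 0, 0, 5]'|grep -E "eef|force: \["; python3 -m creep '[0.008, 0, 0, 0, 0, 0, 5]'|grep -E "eef|force: \["; python3 -m creep '[0.008, 0, 0, 0, 0, 0, 5]'|grep -E "eef|force: \["
```

```text
eef_pos: [478.6, -76.9, 33.5]
force: [4.0, 1.4, -1.3]
eef_pos: [477.8, -76.9, 33.5]
force: [2.7, 0.2, -1.1]
eef_pos: [477.2, -77.0, 33.4]
force: [2.7, -0.4, -1.2]
```

```bash
python3 -m creep '[0.008, 0, 0, 0, 0, 0, 5]'|grep -E "eef|force: \["; python3 -m creep '[0.008, 0, 0, 0, 0, 0, 5]'|grep -E "eef|force: \["; python3 -m creep '[0.008, 0, 0, 0, 0, 0, 5]'|grep -E "eef|force: \["
```

```text
eef_pos: [476.8, -77.0, 33.4]
force: [2.3, -0.1, -1.3]
eef_pos: [476.4, -77.0, 33.4]
force: [2.9, -0.2, -2.2]
eef_pos: [476.0, -77.0, 33.4]
force: [3.0, 0.4, -0.7]
```

The manual's scale: shifts go in shares of 50 mm and turns go in shares of 4 rad. Converting my numbers, 0.4 mm is 0.008.

```bash
python3 -m creep '[0.008, 0, 0, 0, 0, 0, 5]'|grep -E "eef|force: \["; python3 -m creep '[0.008, 0, 0, 0, 0, 0, 5]'|grep -E "eef|force: \["; python3 -m creep '[0.008, 0, 0, 0, 0, 0, 5]'|grep -E "eef|force: \["
```

```text
eef_pos: [475.7, -77.0, 33.4]
force: [1.6, 0.3, -1.2]
eef_pos: [475.3, -77.1, 33.4]
force: [2.1, 1.0, -0.6]
eef_pos: [474.9, -77.1, 33.4]
force: [1.5, -0.3, -0.5]
```

To row units: 0.6 mm is 0.012.

```bash
python3 -m creep '[0.012, 0, 0, 0, 0, 0, 5, 0.012, 0, 0, 0, 0, 0, 5]'|grep -E "eef|force: \["; python3 -m creep '[0.01, 0, 0, 0, 0, 0, 5]'|grep -E "eef|force: \["; python3 -m creep '[0.01, 0, 0, 0, 0, 0, 5]'|grep -E "eef|force: \["
```

```text
eef_pos: [473.7, -77.1, 33.4]
force: [2.1, 0.3, -1.0]
eef_pos: [473.3, -77.1, 33.4]
force: [2.0, -0.3, -1.0]
eef_pos: [473.0, -77.1, 33.4]
force: [2.0, 0.1, 0.3]
```

To row units: 0.5 mm is 0.01.

```bash
python3 -m creep '[0.01, 0, 0, 0, 0, 0, 5]'|grep -E "eef|force: \["; python3 -m creep '[0.01, 0, 0, 0, 0, 0, 5]'|grep -E "eef|force: \["; python3 -m creep '[0.01, 0, 0, 0, 0, 0, 5]'|grep -E "eef|force: \["
```

```text
eef_pos: [472.6, -77.1, 33.4]
force: [2.6, 0.0, -1.6]
eef_pos: [472.5, -77.2, 33.5]
force: [3.3, -0.5, -2.3]
eef_pos: [472.4, -77.2, 33.5]
force: [4.2, -0.2, -2.6]
```

To row units: 0.5 mm is 0.01.

```bash
python3 -m creep '[0.01, 0, 0, 0, 0, 0, 5]'|grep -E "eef|force: \["; python3 -m creep '[0.01, 0, 0, 0, 0, 0, 5]'|grep -E "eef|force: \["; python3 -m creep '[0.01, 0, 0, 0, 0, 0, 5]'|grep -E "eef|force: \["; python3 -c "from pl import *;plate()"
```

```text
eef_pos: [472.4, -77.2, 33.6]
force: [6.2, 0.5, -3.4]
eef_pos: [472.4, -77.2, 33.6]
force: [6.5, 0.0, -3.1]
eef_pos: [472.3, -77.2, 33.6]
force: [7.4, 0.9, -3.4]
plate 568.7 [569.  568.2 569.  569.1 568.1 568.9] tcp [472.35 -77.26  33.65] F [ 6.9  0.7 -3.4] 20.1
```

To row units: 0.5 mm is 0.01.

```bash
python3 -m creep '[0.01, 0, 0, 0, 0, 0, 5]'|grep -E "eef|force: \["; python3 -m creep '[0.01, 0, 0, 0, 0, 0, 5]'|grep -E "eef|force: \["; python3 -m creep '[0.01, 0, 0, 0, 0, 0, 5, 0, 0, 0, 0, 0, 0, 5]'|grep -E "eef|force: \["
```

```text
eef_pos: [472.3, -77.3, 33.7]
force: [8.1, -0.3, -4.0]
eef_pos: [472.3, -77.2, 33.7]
force: [8.4, -0.2, -5.2]
eef_pos: [472.3, -77.3, 33.7]
force: [9.1, -0.4, -5.4]
```

To row units: 0.5 mm is 0.01.

```bash
python3 -m creep '[0.01, 0, 0, 0, 0, 0, 5]'|grep -E "eef|force: \["; python3 -m creep '[0.01, 0, 0, 0, 0, 0, 5]'|grep -E "eef|force: \["; python3 -m creep '[0.008, 0, 0, 0, 0, 0, 5, 0, 0, 0, 0, 0, 0, 5]'|grep -E "eef|force: \["; python3 -m creep '[0, 0, 0, 0, 0, 0, 5]'|grep -E "eef|force: \["
```

```text
eef_pos: [472.2, -77.3, 33.8]
force: [9.1, 1.1, -6.2]
eef_pos: [472.2, -77.3, 33.8]
force: [11.3, 1.4, -5.8]
eef_pos: [472.2, -77.3, 33.9]
force: [10.3, 1.1, -7.1]
eef_pos: [472.2, -77.3, 33.8]
force: [11.1, 0.7, -5.6]
```

To row units: 0.4 mm is 0.008.

```bash
python3 -m creep '[0.008, 0, 0, 0, 0, 0, 5, 0, 0, 0, 0, 0, 0, 5]'|grep -E "eef|force: \["; python3 -m creep '[0.008, 0, 0, 0, 0, 0, 5, 0, 0, 0, 0, 0, 0, 5]'|grep -E "eef|force: \[";  python3 -m creep '[0, 0, 0, 0, 0, 0, 5]'|grep -E "eef|force: \["; python3 -m creep '[0, 0, 0, 0, 0, 0, 5]'|grep -E "eef|force: \["; python3 -c "from pl import *;plate()"
```

```text
eef_pos: [472.2, -77.3, 33.9]
force: [11.1, 0.8, -6.7]
eef_pos: [472.1, -77.3, 33.9]
force: [12.9, 1.5, -7.0]
eef_pos: [472.2, -77.3, 33.9]
force: [11.9, 1.5, -7.6]
eef_pos: [472.2, -77.3, 33.9]
force: [12.3, -0.1, -7.5]
plate 568.38 [567.6 568.2 568.9 568.4 568.2 569.1] tcp [472.2  -77.35  33.91] F [12.1  0.6 -7.5] 21.65
```

To row units: 0.1 mm is 0.002.

```bash
python3 -m creep '[0.002, 0, 0, 0, 0, 0, 5, 0, 0, 0, 0, 0, 0, 5, 0, 0, 0, 0, 0, 0, 5, 0, 0, 0, 0, 0, 0, 5, 0, 0, 0, 0, 0, 0, 5]'|grep -E "eef|force: \["; python3 -m creep '[-0.02, 0, 0, 0, 0, 0, 5, -0.02, 0, 0, 0, 0, 0, 5, -0.02, 0, 0, 0, 0, 0, 5, -0.02, 0, 0, 0, 0, 0, 5]'|grep -E "eef|force: \["; python3 -m creep '[-0.02, 0, 0, 0, 0, 0, 5, -0.02, 0, 0, 0, 0, 0, 5, 0, 0, 0, 0, 0, 0, 5]'|grep -E "eef|force: \["
```

```text
eef_pos: [472.1, -77.3, 33.9]
force: [12.3, 1.3, -7.6]
eef_pos: [472.3, -77.2, 33.6]
force: [5.6, 1.2, -3.3]
eef_pos: [472.4, -77.2, 33.5]
force: [4.0, -0.2, -1.1]
```

To row units: -1 mm is -0.02.

```bash
python3 -m creep '[-0.02, 0, 0, 0, 0, 0, 5, -0.02, 0, 0, 0, 0, 0, 5, 0, 0, 0, 0, 0, 0, 5]'|grep -E "eef|force: \["; python3 -m creep '[-0.02, 0, 0, 0, 0, 0, 5, -0.02, 0, 0, 0, 0, 0, 5, -0.02, 0, 0, 0, 0, 0, 5, 0, 0, 0, 0, 0, 0, 5]'|grep -E "eef|force: \["; python3 -c "from pl import *;plate()"
```

```text
eef_pos: [472.7, -77.2, 33.2]
force: [-0.4, 0.1, -1.3]
eef_pos: [477.3, -76.9, 33.4]
force: [-0.7, -0.1, -1.4]
plate 568.71 [569.  568.  568.8 569.4 568.1 569. ] tcp [477.22 -76.94  33.42] F [-0.3  0.5 -2. ] 23.6
```

To row units: -4 mm is -0.08, -3 mm is -0.06.

```bash
python3 -m creep '[0, 0, -0.06, 0, 0, 0, 5, 0, 0, -0.08, 0, 0, 0, 5, 0, 0, -0.06, 0, 0, 0, 5, 0, 0, -0.04, 0, 0, 0, 5, 0, 0, 0, 0, 0, 0, 5]'|grep -E "eef|force: \["; python3 -m creep '[0.04, 0, 0, 0, 0, 0, 5, 0.04, 0, 0, 0, 0, 0, 5, 0.04, 0, 0, 0, 0, 0, 5, 0.04, 0, 0, 0, 0, 0, 5, 0, 0, 0, 0, 0, 0, 5]'|grep -E "eef|force: \["
```

```text
eef_pos: [477.5, -77.0, 45.9]
force: [-0.9, 0.0, 0.1]
eef_pos: [468.7, -77.4, 45.4]
force: [-0.0, -0.6, -0.9]
```

Passing freely; withdraw the rest.

To row units: 3 mm is 0.06.

```bash
python3 -m creep '[0.06, 0, 0, 0, 0, 0, 5, 0.06, 0, 0, 0, 0, 0, 5, 0.06, 0, 0, 0, 0, 0, 5, 0.06, 0, 0, 0, 0, 0, 5]'|grep -E "eef|force: \["; python3 -m creep '[0.08, 0, 0, 0, 0, 0, 5, 0.08, 0, 0, 0, 0, 0, 5, 0.08, 0, 0, 0, 0, 0, 5, 0, 0, 0, 0, 0, 0, 5]'|grep -E "eef|force: \["; python3 - <<'E'
from pl import *
b=plate(); a,_=cams.get_image('scene')
cv2.imwrite('pics/g5.png',np.hstack([cv2.resize(a[110:270,130:280],None,fx=2.6,fy=2.6),cv2.resize(b[80:240,160:310],None,fx=2.6,fy=2.6)]))
go([475.8,-364.7,139.5],np.radians(155.7))
E
```

```text
eef_pos: [456.9, -78.0, 45.4]
force: [-0.4, -0.5, -0.7]
eef_pos: [444.3, -78.6, 45.4]
force: [-0.3, -0.6, -1.9]
plate 568.72 [569.1 568.2 568.9 569.1 568.1 568.9] tcp [444.98 -78.59  45.47] F [-0.6 -0.4 -1.2] 25.45
tool d [ -15.9 -287.3  -94. ] rv [-1.000e-04 -3.000e-04  4.747e-01] rot [-3.1415e+00 -3.0000e-04 -3.0910e+00] clock 25.5
```

View pics/g5.png

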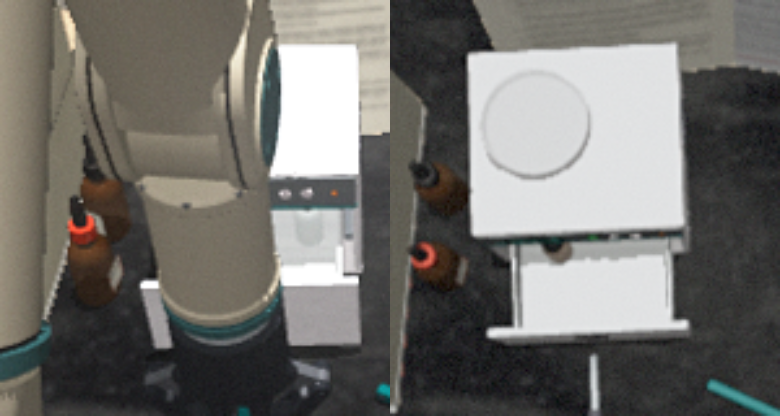

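The hook is clear of the hole (rod at crop 595,385) and the drawer has stayed out (plate edge at crop row 333). The brown vial is standing at (555,245). Now back to the rest.

To row units: -20 mm is -0.4, -16 mm is -0.32, 0.12 rad / 4 = 0.03.

```bash
python3 -m creep '[0, 0, -0.2, 0, 0, 0, 5, 0, 0, -0.4, 0, 0, 0, 5, 0, 0, -0.4, 0, 0, 0, 5, 0, 0, -0.4, 0, 0, 0, 5, 0, 0, -0.32, 0, 0, 0, 5, 0, 0, -0.16, 0, 0, 0, 5, 0, 0, 0, 0, 0, 0.0275, 5, 0, 0, 0, 0, 0, 0.03, 5, 0, 0, 0, 0, 0, 0.03, 5, 0, 0, 0, 0, 0, 0.03, 5, 0, 0, 0, 0, 0, 0.0013, 5, 0, 0, 0, 0, 0, 0, 5]'|grep -E "eef|rot|force: \["; python3 -m creep '[-0.2, -0.34, 0, 0, 0, 0, 5, -0.4, -0.68, 0, 0, 0, 0, 5, -0.4, -0.68, 0, 0, 0, 0, 5, -0.4, -0.68, 0, 0, 0, 0, 5, -0.4, -0.68, 0, 0, 0, 0, 5, -0.4, -0.68, 0, 0, 0, 0, 5, -0.4, -0.68, 0, 0, 0, 0, 5, -0.2, -0.34, 0, 0, 0, 0, 5, -0.12, -0.2, 0, 0, 0, 0, 5, 0, 0, 0, 0, 0, 0, 5, 0, 0, 0, 0, 0, 0, 5]'|grep -E "eef|rot|force: \["; python3 -m creep '[0, 0, 0, 0, 0, 0, 5, 0, 0, 0, 0, 0, 0, 5]'; python3 -c "
from h import *
go([475.8,-364.7,139.5],2.7165)"
```

```text
eef_pos: [445.3, -78.4, 139.5]
tool_rot: [-3.141, -0.001, 2.72]
force: [-0.0, 0.1, -0.5]
eef_pos: [476.2, -362.9, 139.1]
tool_rot: [3.14, -0.002, 2.719]
force: [0.0, 1.1, -1.0]
clock: 28.0
eef_pos: [476.7, -363.1, 139.6]
tool_rot: [3.141, -0.001, 2.72]
force: [0.4, 0.5, -1.0]
width: 13.1
gripper_force: 59.3
tool d [ 0.1 -1.9  0.1] rv [ 0.0005 -0.0008  0.003 ] rot [ 3.1411e+00 -8.0000e-04  2.7195e+00] clock 28.0
```

To row units: 20 mm is 0.4, -1.8 mm is -0.036, 0.003 rad / 4 = 0.0008.

```bash
python3 -m creep '[0, -0.036, 0.2, 0, 0, 0.0008, 5, 0, 0, 0.4, 0, 0, 0, 5, 0, 0, 0.4, 0, 0, 0, 5, 0, 0, 0.3, 0, 0, 0, 5, 0, 0, 0.1, 0, 0, 0, 5, 0, 0, 0, 0, 0, 0, 5, 0, 0, 0, 0, 0, 0, 5]'; python3 - <<'E'
from h import *
go([475.8,-364.7,37.3],2.7165)
a,_=cams.get_image('scene')
cv2.imwrite('pics/g6.png',cv2.resize(a[220:320,320:440],None,fx=5,fy=5))
E
```

```text
clock: 28.7
eef_pos: [475.9, -366.6, 69.9]
tool_rot: [-3.141, 0.001, 2.714]
force: [0.1, -0.5, -0.6]
width: 13.3
gripper_force: 59.3
tool d [ 0.9  1.7 32.6] rv [-0.0005  0.0005 -0.0023] rot [-3.1410e+00  5.0000e-04  2.7142e+00] clock 28.7
```

View pics/g6.png

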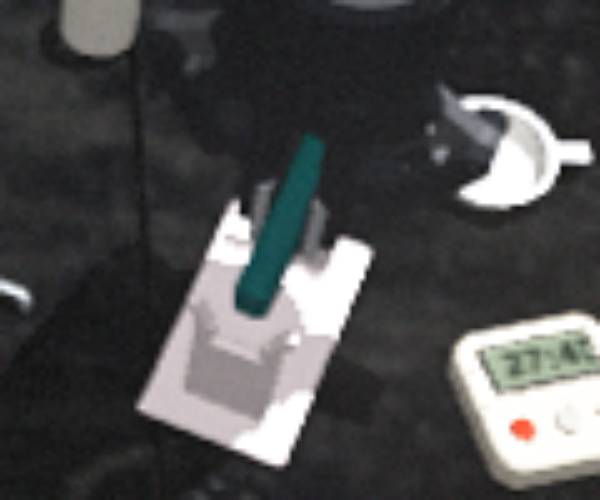

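The handle hangs above the rest, in line with the notches (crop 280,230). Lower it with a small lateral correction.

To row units: 5 mm is 0.1, 4 mm is 0.08, -0.002 rad / 4 = -0.0005.

```bash
python3 -m creep '[0.012, 0.03, 0, 0, 0, -0.0005, 5, 0, 0, 0.08, 0, 0, 0, 5, 0, 0, 0.1, 0, 0, 0, 5, 0, 0, 0, 0, 0, 0, 5, 0, 0, 0, 0, 0, 0, 5]'|grep -E "eef|rot|force: \["; python3 -c "
from h import *
go([475.8,-364.7,37.3],2.7165)"; python3 -m creep '[0, 0, 0.08, 0, 0, 0, 5, 0, 0, 0.08, 0, 0, 0, 5, 0, 0, 0, 0, 0, 0, 5]'|grep -E "eef|rot|force: \["; python3 -c "
from h import *
go([475.8,-364.7,37.3],2.7165)"
```

```text
eef_pos: [475.4, -364.6, 60.2]
tool_rot: [-3.141, -0.001, 2.716]
force: [0.4, 0.3, 0.2]
tool d [-0.4  0.1 22.9] rv [-0.0002 -0.001  -0.0003] rot [-3.1413e+00 -1.0000e-03  2.7162e+00] clock 29.25
eef_pos: [475.1, -364.4, 51.7]
tool_rot: [-3.142, -0.002, 2.716]
force: [0.7, -0.1, -0.7]
tool d [-0.8  0.  14.4] rv [-0.     -0.0017 -0.0002] rot [-3.1416e+00 -1.7000e-03  2.7163e+00] clock 29.55
```

To row units: 3 mm is 0.06, 2 mm is 0.04.

```bash
python3 -m creep '[0, 0, 0.06, 0, 0, 0, 5, 0, 0, 0.06, 0, 0, 0, 5, 0, 0, 0.06, 0, 0, 0, 5, 0, 0, 0.04, 0, 0, 0, 5, 0, 0, 0, 0, 0, 0, 5]'|grep -E "eef|rot|force: \["; python3 -m creep '[0, 0, 0.02, 0, 0, 0, 5, 0, 0, 0.02, 0, 0, 0, 5, 0, 0, 0, 0, 0, 0, 5]'|grep -E "eef|rot|force: \["; python3 -m creep '[0, 0, 0.012, 0, 0, 0, 5, 0, 0, 0, 0, 0, 0, 5]'|grep -E "eef|rot|force: \["
```

```text
eef_pos: [475.4, -364.5, 41.1]
tool_rot: [-3.141, -0.001, 2.716]
force: [-0.7, -0.3, -0.6]
eef_pos: [475.6, -364.7, 39.4]
tool_rot: [-3.141, -0.0, 2.716]
force: [0.4, 0.5, -0.5]
eef_pos: [475.6, -364.7, 38.9]
tool_rot: [-3.141, -0.0, 2.716]
force: [0.2, -0.1, -1.1]
```

To row units: 0.7 mm is 0.014.

```bash
python3 -m creep '[0, 0, 0.014, 0, 0, 0, 5, 0, 0, 0, 0, 0, 0, 5]'|grep -E "eef|force: \["; python3 -m creep '[0, 0, 0.014, 0, 0, 0, 5, 0, 0, 0, 0, 0, 0, 5]'|grep -E "eef|force: \["; python3 -m creep '[0, 0, 0.01, 0, 0, 0, 5, 0, 0, 0, 0, 0, 0, 5]'|grep -E "eef|force: \["
```

```text
eef_pos: [475.6, -364.7, 38.1]
force: [-0.6, -0.2, -2.0]
eef_pos: [475.6, -364.7, 37.8]
force: [0.1, -0.2, 1.0]
eef_pos: [475.6, -364.8, 37.7]
force: [-1.4, 2.2, 6.5]
```

Seated: force up, at the same height as at the pick. Release.

To row units: -30 mm is -0.6, -25 mm is -0.5.

```bash
python3 -m creep '[0, 0, -0.006, 0, 0, 0, 20, 0, 0, 0, 0, 0, 0, 30, 0, 0, 0, 0, 0, 0, 40, 0, 0, 0, 0, 0, 0, 50, 0, 0, 0, 0, 0, 0, 50, 0, 0, -0.1, 0, 0, 0, 50, 0, 0, -0.2, 0, 0, 0, 50, 0, 0, -0.4, 0, 0, 0, 50, 0, 0, -0.5, 0, 0, 0, 50, 0, 0, -0.6, 0, 0, 0, 50, 0, 0, -0.6, 0, 0, 0, 50, 0, 0, -0.4, 0, 0, 0, 50]'; python3 -m creep '[0.48, 0.7, 0, 0, 0, 0, 50, 0.48, 0.7, 0, 0, 0, 0, 50, 0.48, 0.7, 0, 0, 0, 0, 50, 0.48, 0.7, 0, 0, 0, 0, 50, 0.48, 0.7, 0, 0, 0, 0, 50, 0.48, 0.7, 0, 0, 0, 0, 50, 0.48, 0.7, 0, 0, 0, 0, 50, 0.48, 0.7, 0, 0, 0, 0, 50, 0.48, 0.7, 0, 0, 0, 0, 50, 0.48, 0.7, -0.1, 0, 0, 0, 50, 0.48, 0.7, -0.1, 0, 0, 0, 50, 0.48, 0.7, -0.1, 0, 0, 0, 50]'; python3 -m creep '[0.48, 0.6, -0.1, 0, 0, 0, 50, 0.48, 0.6, -0.1, 0, 0, 0, 50, 0.48, 0.6, -0.1, 0, 0, 0, 50, 0.48, 0.6, -0.1, 0, 0, 0, 50, 0.48, 0.6, 0, 0, 0, 0, 50, 0.48, 0.6, 0, 0, 0, 0, 50, 0.48, 0.6, 0, 0, 0, 0, 50, 0, 0, 0, 0, 0, 0, 50, 0, 0, 0, 0, 0, 0, 50, 0, 0, 0, 0, 0, 0, 50]';python3 - <<'E'
from pl import *
b=plate(); a,d=cams.get_image('scene')
cv2.imwrite('pics/g7.png',np.hstack([cv2.resize(a[110:320,140:400],(400,323)),cv2.resize(b[90:300,150:410],(400,323))]))
C=cloud('scene',d);h=cv2.cvtColor(a,cv2.COLOR_BGR2HSV)
m=(h[...,0]>80)&(h[...,0]<100)&(h[...,1]>120)&(d>0)&(abs(C[...,0]-476)<70)&(abs(C[...,1]+364)<40);P=C[m]
print(m.sum(),P.mean(0),np.percentile(P[:,2],[5,50,95]))
E
```

```text
clock: 32.35
eef_pos: [476.4, -365.4, 180.5]
tool_rot: [-3.141, 0.003, 2.716]
force: [0.9, -0.5, -1.1]
width: 49.6
gripper_force: 0.0
clock: 33.55
eef_pos: [386.3, 138.4, 193.3]
tool_rot: [3.141, 0.001, 2.716]
force: [0.6, -0.0, -0.8]
width: 49.9
gripper_force: 0.0
clock: 34.55
eef_pos: [320.7, 396.0, 212.6]
tool_rot: [-3.141, 0.0, 2.715]
force: [0.6, 1.0, 0.2]
width: 50.2
gripper_force: 0.0
plate 568.68 [569.1 567.9 568.9 569.4 567.9 568.9] tcp [320.84 395.86 212.62] F [ 0.4 -0.4  0.3] 34.6
310 [ 471.43742586 -364.10201514   62.26467787] [57.46392049 62.70810987 65.12499438]
```

View pics/g7.png

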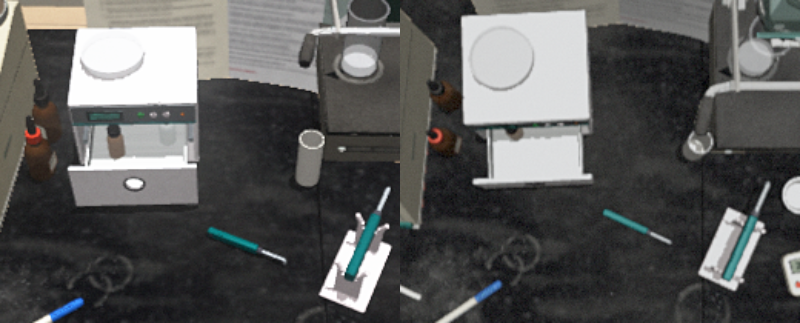

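The scene view shows the drawer out (hole at 134,183), with the brown vial (116,140) and the clear vial (167,133) both standing. The hook is back in its rest (365,240), and the bottles and thimble have not moved.

```bash
python3 -c "
from cell import ctrl
print(ctrl.finish_job())"
```

```text
the job is handed in; nothing more can be done
None
```

Job handed in: the drawer is about 67 mm out against its stop and was held there at about 12 N. It stuck briefly at about 58 mm, needing nearly 10 N, before the catch. Both vials are standing, the hook is back in its rest, and the bottles and thimble were not touched.

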